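# Seat the drill block in the sprung bench holder

## Task

Clamp the loose bored hardwood block in the sprung holder: pick it up and use it to push the brass nose of the curved sprung arm back, no more than is needed to let the block in, then lower it flat on the base plate between the nose and the fixed edge. Let it come against the edge, slide it along the edge until it bears firmly on the end stop, and let go so that the sprung arm holds it there, flush with the edge and fully up to the stop. Press the edge and the stop gently, never with more than 25 N, do not push the nose back more than 23 mm, and leave the other things on the bench where they are.

Things in the scene. Friction and masses are not known exactly. Their poses are not given: they have to be found in the camera images.
- block_centre (a point): Centre, half-way up, of the loose dark hardwood block bored with small holes: a cuboid 30 mm (its x) by 150 (its y) by 32 high (its z), 0.15 to 0.35 kg; its ends are alike, either way round will do. It starts flat on the bench. Grip it across the 30 mm at mid-length, fingertips about 16 mm above its underside, so that the fingers later pass over the edge and the arm.
- drill_block: The same block; this origin is the centre of its underside, axes as for its centre.
- holder: Fixed sprung holder: aluminium base plate, x -78 to +42 mm, y -98 to +98, top at z = 6 mm. Origin on the bench top; all holder offsets are in this frame. Seated, the block lies along y with its centre at x = 0, y = -3, z = 22 mm. Poses are too inexact at the last: feel for the stop. The nose rubs on the block with up to 5 N as it goes down; clamped, it rubs with 4 to 10 N along the edge.
- fixed_edge: The straight steel bar on the plate, fixed: 11 mm thick, 168 mm long along the holder's y, 10 mm high above the plate (top at holder z = 16 mm). Its working face looks to the holder's -x and lies at holder x = +15 mm. Its origin lies on that face, at mid-length, at plate height; axes as the holder's.
- end_stop: The short steel bar across the holder's -y end, fixed: 12 mm thick, 34 mm long along x (holder x -23 to +11 mm), 10 mm high above the plate. Its working face looks to the holder's +y and lies at holder y = -78 mm. Its origin lies on that face, at mid-length, at plate height; axes as the holder's.
- nose_pin (a point): Centre of the arm's nose, an upright brass pin 12 mm thick, 3 to 30 mm above the plate (centre at holder z = 22.5 mm). At rest at holder x = -10, y = +45 mm, its face 19 mm from the fixed edge, so the block must push it toward the holder's -x to get in. The block's side can push it while the block is above the fixed edge but below the nose's top.
- spring_arm (a joint): Angle of the curved arm, rad: 0 at rest, growing as the nose goes back (8.5 mrad per mm); 0.093 with the block clamped flush, 0.20 (nose 23 mm back) the most allowed. A 6.4 mm steel rod, top 11 mm above the plate, hinged at holder x = -45, y = -72 mm (hub 15 mm high), bowing out to x = -65 mm. Its spring presses the nose toward the fixed edge: 3.3 N at rest, 5.7 at 0.093, 8.5 at 0.20 rad.
- lidded_tin: Small round white tin with its lid on, 42 mm across and 18 mm high, beyond the fixed edge; leave alone. Origin at the centre of its underside.
- beeswax: Round cake of beeswax, 44 mm across, 22 mm high; leave alone. Origin at the centre of its underside.
- wax_ring: Carved wax ring blank, 37 mm across, 14 mm high; leave alone. Origin at the centre of its underside.
- steel_bar: Small plain steel bar, 19 x 62 x 13 mm; leave alone. Origin at the centre of its underside.
Not all that is in view belongs to the job. What is shaped like the drill_block but pink is not meant.

How it is judged:
On the way, in this order (a step that is already met when the one before it is completed fails the run):
1. the sprung arm has been pushed back by the block, to more than 0.10 rad (value of joint spring_arm above 0.1 rad and contact force between drill_block and spring_arm above 1 N), for 0.1 s.
2. down on the plate and clamped by the arm, the block bears on the end stop with more than 2 N (contact force between drill_block and end_stop above 2 N and z of block_centre in the frame of holder below 0.026 m and value of joint spring_arm between 0.08 and 0.112 rad), for 0.1 s.
At the end, for the whole second after the job is handed in: The block lies flat on the plate (height within 3 mm, tilt under 0.05 rad, in line within 0.02 rad), within 2 mm of flush with the fixed edge and 1.5 mm of the end stop, at rest, the arm pressing on it (over 2 N, at 0.080 to 0.112 rad) (x of block_centre in the frame of holder between -0.002 and 0.002 m and y of block_centre in the frame of holder between -0.0055 and -0.0015 m and z of block_centre in the frame of holder between 0.019 and 0.025 m and angle between the y axis of block_centre and the y axis of holder, either way round below 0.02 rad and angle between block_centre's own z axis and vertical below 0.05 rad and contact force between drill_block and spring_arm above 2 N and linear speed of drill_block below 0.01 m/s and value of joint spring_arm between 0.08 and 0.112 rad); the robot touches nothing.
It fails at once if the block is pressed against the end stop with more than 25 N (contact force between drill_block and end_stop above 25 N).
It fails at once if the block is pressed against the fixed edge with more than 25 N (contact force between drill_block and fixed_edge above 25 N).
It fails at once if the sprung arm is bent back beyond 0.20 rad (value of joint spring_arm above 0.2 rad).
It fails at once if one of the bystanders is moved by more than 15 mm (distance of any of lidded_tin, beeswax, wax_ring, steel_bar from where it was at the start of the episode above 0.015 m).
It also fails if it takes over 59 s, if anything falls off the work surface, if the arm or the gripper's body presses on something with over 40 N, if the wrist force passes 120 N, or if a joint passes its speed limit or range.

## Robot

A 6-joint arm with a two-finger parallel gripper is mounted at the origin on the work surface; the furniture and walls round the work are solid. World frame = base frame: x ahead of the robot, y to its left, z up, the work surface at z = 0. Lengths are in m, angles in rad, forces in N, time in s.
With the tool pointing down it reaches from about 0.375 to 0.9 m from the base axis. Payload 3.1 kg.
Tool frame: the origin (TCP) lies between the finger pads; the fingertips stand manip.tips_ahead ahead of it and the grasp point (between the pads) lies 3 mm ahead of it (manip.tips_ahead is the distance from the TCP to the fingertips, in m); z points along the fingers, y is the line along which they close (so a half turn about z gives the same grasp; the last joint's range is limited). The gripper opens to 85 mm and grips with 20 to 120 N. Pads are 22 mm wide; open, the fingers measure 114 mm over their backs; the gripper's body (76 mm by 85 mm) begins 54 mm behind the grasp point. The pads swing forward as they close: fully open they stand 13 mm farther back than shut.
Start: joints at [-1.466, 0.527, 1.433, -0, 1.181, -0.178], TCP at [0.174, -0.6, 0.253] pointing down, gripper open.
Joint ranges: [-3.08, 3.08], [-0.75, 2.2], [0.22, 2.44], [-1.43, 4.57], [0, 2.65], [-2.85, 2.85]. Speed limits (rad/s): [2.79, 2.79, 3.14, 3.14, 3.14, 3.14].

## Interface

Orientations are given as a 3x3 rotation matrix whose columns are the frame's x, y, z axes.
In Python, from cell import manip gives the robot as it stands.
- The arm moves only by the shell command python3 -m creep 'ROWS' [FORCE]. ROWS is JSON, a list of rows, each an object of numbers: "fingers": the opening, from 0 (shut) to 1 (fully open); "x", "y", "z": the shift along the tool's x, y, z in cm; "roll": the turn about the tool's z in degrees. In form: [{"fingers": .., "x": .., "y": .., "z": .., "roll": ..}, ...]. A call has 1 to 20 rows; each row shifts and turns the commanded pose from where the row before left it, along the tool's axes as they then stand; what a row does not reach is not made up. A row lasts 1/10 s, in which the tool goes at most 50 mm and 8.59 degrees, less where a joint would pass 70% of its speed; a pose out of reach is approached as far as the arm can. A call is refused whole if a number of a shift passes 5 or a number of a turn 8.59, either way. A call with a gripper value outside its range is refused whole. The fingers move at their own pace and stop on an object; FORCE is the grip in N (left out, the last holds). Time passes only in rows, so rows that do not move let the fingers close. It gives the time, the measured TCP pose, the force, the opening and the grip force at its end, in the units of the state.
- manip.state(): the state, without advancing time (a new reading comes with each control period).
- manip.capture(name): name is "scene" or "top" or "wrist"; returns (picture, depth): 480x640x3 uint8, red, green, blue; 480x640 float32, m along the optical axis (not along the pixel's ray), 0 where there is no reading.
- manip.calibration(name): a dict with "fx", "fy", "cx", "cy" (pixels), "R" (3x3) and "t" (3): a world point X has camera coordinates R X + t; the wrist camera has in their place "tool_from_camera" (4x4, takes a point from camera to tool coordinates, whose origin is the TCP and whose axes are the flange's). Camera axes: x right, y down, z forward; pixel columns grow to the right and rows downward; lengths in m; the calibration is good to about 2 mm. A picture is of the moment at which its call begins: read the wrist's pose just before it. calibration takes no time and is no camera call.
- manip.close_job(): hands the job in; it is judged then, once.
Trained networks look in the newest picture that a camera, given by its name, has taken for a name from the list of things; names that differ only in an ending like _2 or _b are one class to them, and where a whole thing is asked for, a point or a joint stands for the part that bears it (a point fixed in the world has none). Each returns a list of dicts, best first, with "score" (0 to 1); they miss things now and then, are a little off and sometimes report something else, mostly with a low value. They report only what shows in the picture. A call takes as long as a camera call. They do not tell look-alikes from the thing itself.
- manip.spot_in(camera, target): "xy" ([column, row] in pixels, amid what is visible of it).
The state is a dict: "t": time; "qpos": joint angles; "qvel": joint speeds; "effort": joint torques, N m; "position": TCP position; "eef_rot": TCP orientation; "force": force on the tool from outside, world axes, zero at the start; "ft_torque": the same for the moment, N m; "finger_gap": finger opening in m; "finger_force": force on a finger pad.
Only numpy, scipy, OpenCV 4.12 (cv2) and the standard library are available. Lean on these libraries where they do the work, as an engineer would, in place of code of your own. Each camera call takes 0.05 s, during which the arm holds its last target. There are 200 camera calls.

## Working session

There is one attempt and no reset: what is moved stays moved. The work goes in short steps, Python scripts to look and compute and a shell command to move; the robot and the scene stay as the last step left them, time stands still between calls to the robot, and variables do not carry over. Pictures are saved under pics/ and viewed, at most 10 in all, crops included, and the job is handed in when it is done.

```bash
ls; mkdir -p pics
python3 - <<'E'
from cell import manip
import cv2, numpy as np
s=manip.state(); print(s['t'],s['position'],np.round(s['eef_rot'],3).tolist(),s['finger_gap'],s['force'],manip.tips_ahead)
for c in ['scene','top']:
    im,d=manip.capture(c); cv2.imwrite(f'pics/{c}0.png',im[:,:,::-1]); np.save(f'pics/{c}0.npy',d)
    k=manip.calibration(c); print(c,{a:np.round(b,3).tolist() for a,b in k.items()})
    for n in ['drill_block','holder','fixed_edge','end_stop','nose_pin']:
        print(n,[(np.round(r['xy']).tolist(),round(r['score'],2)) for r in manip.spot_in(c,n)[:4]])
E
```

```text
pics
0.0 [ 0.17437458 -0.59949873  0.25232671] [[0.96, 0.279, -0.0], [0.279, -0.96, 0.002], [0.0, -0.002, -1.0]] 0.0853570193598765 [ 0.24956575  0.57323003 -0.14772055] 0.022
scene {'fx': 453.862, 'fy': 453.862, 'cx': 317.182, 'cy': 238.147, 'R': [[0.987, 0.159, -0.008], [0.122, -0.784, -0.608], [-0.103, 0.599, -0.794]], 't': [-0.445, 0.015, 1.037]}
drill_block [([431.0, 248.0], 0.74), ([351.0, 191.0], 0.66), ([230.0, 154.0], 0.64), ([338.0, 296.0], 0.55)]
holder []
fixed_edge [([352.0, 300.0], 0.93)]
end_stop []
nose_pin [([322.0, 283.0], 0.81)]
top {'fx': 472.323, 'fy': 472.323, 'cx': 314.494, 'cy': 244.443, 'R': [[0.003, -1.0, 0.022], [-0.983, -0.007, -0.181], [0.181, -0.022, -0.983]], 't': [0.053, 0.463, 1.015]}
drill_block [([196.0, 382.0], 0.81), ([239.0, 232.0], 0.68), ([368.0, 213.0], 0.56), ([212.0, 285.0], 0.28)]
holder [([361.0, 231.0], 0.6)]
fixed_edge [([364.0, 215.0], 0.73), ([209.0, 284.0], 0.32)]
end_stop [([400.0, 228.0], 0.42)]
nose_pin [([384.0, 246.0], 0.7)]
```

View pics/top0.png

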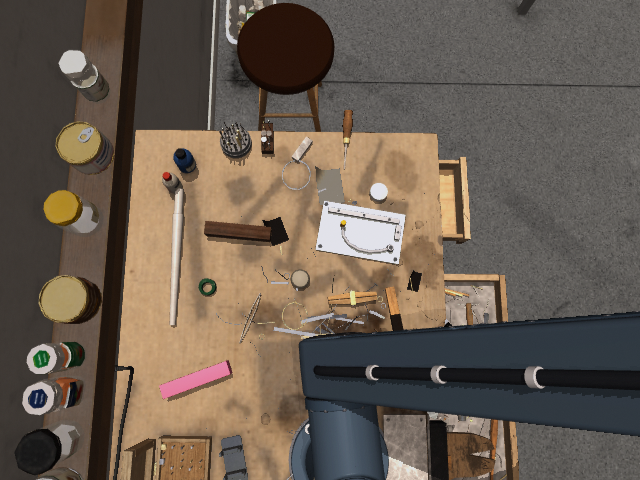

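View pics/scene0.png

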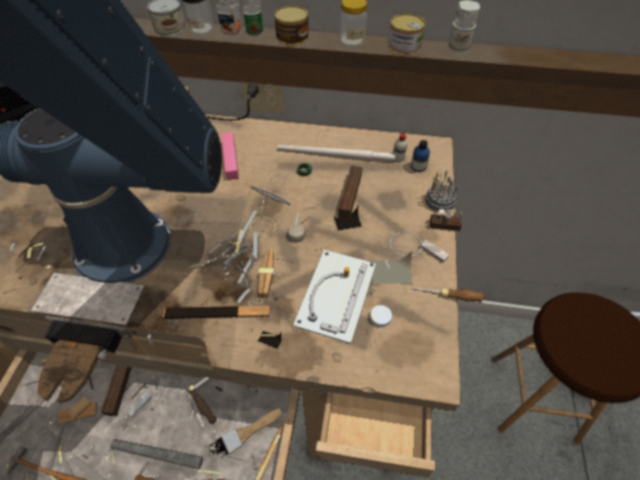

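Top view: the candidates for the block are the dark brown one at (239,232) and the pink one at (196,382). The brown one fits (dark hardwood, about 150x30) and pink is excluded. The holder plate is at about (361,233), with its edge on the far side, the stop at right (397,233), and the brass nose at (343,223). The network's nose at (384,246) is really the hub.

```bash
cat > h.py <<'E'
from cell import manip
import cv2, numpy as np
def world(d,k,s=None):
    v,u=np.mgrid[:480,:640]
    P=np.stack([(u-k['cx'])/k['fx']*d,(v-k['cy'])/k['fy']*d,d],-1)
    if s is None: W=(P-k['t'])@np.array(k['R'])   # R^T(P-t)
    else:
        T=np.array(k['tool_from_camera']); W=(P@T[:3,:3].T+T[:3,3])@np.array(s['eef_rot']).T+s['position']
    W[d<=0]=np.nan
    return W
def rect(W,m):  # min area rect of largest blob of mask m, by world xy
    m=cv2.morphologyEx(m.astype(np.uint8),cv2.MORPH_OPEN,np.ones((2,2)))
    n,l,st,_=cv2.connectedComponentsWithStats(m)
    i=1+np.argmax(st[1:,4]); p=W[l==i]
    r=cv2.minAreaRect((p[:,:2]*1000).astype(np.float32)); b=cv2.boxPoints(r)
    e=max([b[1]-b[0],b[2]-b[1]],key=np.linalg.norm); a=np.degrees(np.arctan2(e[1],e[0]))%180
    return np.round(r[0],1),np.round(r[1],1),round(a,2),np.round(np.median(p[:,2])*1000,1),len(p)
E
python3 - <<'E'
from h import *
k=manip.calibration('top'); d=np.load('pics/top0.npy'); W=world(d,k); im=cv2.imread('pics/top0.png')
def box(a,b,c,e):
    m=np.zeros((480,640),bool); m[b:e,a:c]=1; return m
z=W[...,2]
print('bench',np.nanmedian(z[300:330,200:230]))
print('block',rect(W,box(195,215,280,250)&(z>.022)&(z<.05)))
print('plate',rect(W,box(305,190,420,275)&(z>.003)&(z<.06)))
print('edge',rect(W,box(322,195,407,228)&(z>.012)&(z<.05)))
print('tin',rect(W,box(365,178,392,205)&(z>.009)))
for n in ['lidded_tin','beeswax','wax_ring','steel_bar']: print(n,[(np.round(r['xy']).tolist(),round(r['score'],2)) for r in manip.spot_in('top',n)[:3]])
c=cv2.resize(im[190:270,190:420],None,fx=3.4,fy=3.4,interpolation=cv2.INTER_CUBIC); cv2.imwrite('pics/crop1.png',c)
E
```

```text
bench -0.0018778991324812535
block (array([497.7, 229.8]), array([148.4,  33. ]), np.float32(85.64), np.float64(nan), 894)
plate (array([503.6, -56.1]), array([189.8, 118.4]), np.float32(76.89), np.float64(nan), 3562)
edge (array([536.7, -62.3]), array([169.7,  11.1]), np.float32(80.77), np.float64(nan), 332)
tin (array([594.8, -98.9]), array([26.9, 46.8]), np.float32(127.92), np.float64(nan), 247)
lidded_tin [([379.0, 189.0], 0.8)]
beeswax [([303.0, 277.0], 0.57)]
wax_ring [([204.0, 284.0], 0.5)]
steel_bar [([302.0, 149.0], 0.46)]
```

View pics/crop1.png

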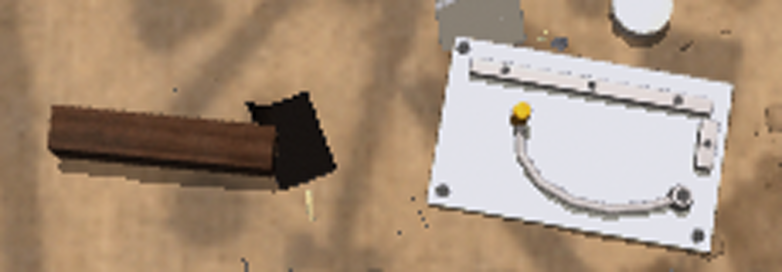

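The crop confirms it: a plain brown cuboid at full-image (239,232), and the black thing at its end is a flat scrap. Next I'll move the wrist camera over the holder.

```bash
python3 -m creep '[{"x":3.3,"y":-3.05},{"x":3.3,"y":-3.05},{"x":3.3,"y":-3.05},{"x":3.3,"y":-3.05},{"x":3.3,"y":-3.05},{"x":3.3,"y":-3.05},{"x":3.3,"y":-3.05},{"x":3.3,"y":-3.05},{"x":3.3,"y":-3.05},{"x":3.3,"y":-3.05},{"x":3.3,"y":-3.05},{"x":3.3,"y":-3.05},{"x":3.3,"y":-3.05},{"x":3.3,"y":-3.05}]' 60
python3 -m creep '[{"roll":-8},{"roll":-8},{"roll":-8},{"roll":-8},{"roll":-8},{"roll":-8},{"roll":-8},{"roll":-8.5},{"z":0},{"z":0}]'
python3 - <<'E'
from h import *
s=manip.state(); print(s['t'],s['position'],np.round(s['eef_rot'],3).tolist(),s['force'])
im,d=manip.capture('wrist'); cv2.imwrite('pics/w1.png',im[:,:,::-1]); np.save('pics/w1.npy',d)
k=manip.calibration('wrist'); print(k['fx'],k['cx'],k['cy'],np.round(k['tool_from_camera'],3).tolist())
for n in ['nose_pin','end_stop','fixed_edge','drill_block']: print(n,[(np.round(r['xy']).tolist(),round(r['score'],2)) for r in manip.spot_in('wrist',n)[:3]])
E
```

```text
0.8 [ 0.17443991 -0.60014596  0.25335983] [[0.96, 0.279, 0.0], [0.279, -0.96, -0.0], [-0.0, 0.0, -1.0]] [-0.76460953 -0.74634894  0.08458697]
342.9298976149559 318.19965947745567 243.70775621476255 [[-0.001, -0.957, -0.292, 0.074], [1.0, -0.001, -0.0, 0.0], [0.0, -0.292, 0.957, -0.121], [0.0, 0.0, 0.0, 1.0]]
nose_pin []
end_stop []
fixed_edge []
drill_block []validation failed for argument at $[0]...
validation failed for argument at $[0]...
```

View pics/w1.png

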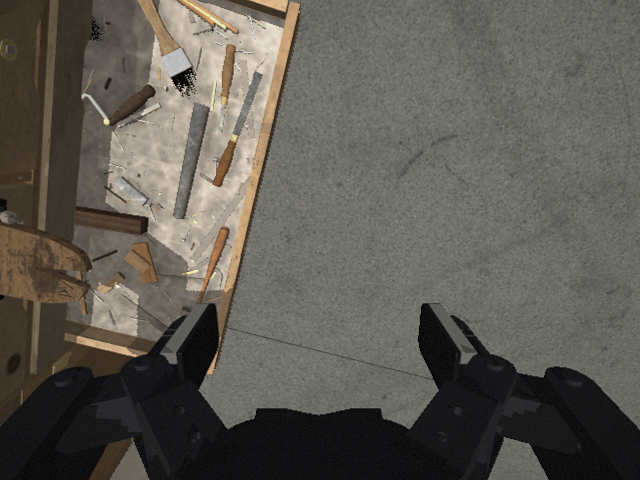

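The picture shows only the drawer and the floor. The arm has not moved, because each row needs every key, so I'll send full rows.

```bash
python3 -m creep '[{"fingers":1,"x":3.3,"y":-2.7,"z":0,"roll":0},{"fingers":1,"x":3.3,"y":-2.7,"z":0,"roll":0},{"fingers":1,"x":3.3,"y":-2.7,"z":0,"roll":0},{"fingers":1,"x":3.3,"y":-2.7,"z":0,"roll":0},{"fingers":1,"x":3.3,"y":-2.7,"z":0,"roll":0},{"fingers":1,"x":3.3,"y":-2.7,"z":0,"roll":0},{"fingers":1,"x":3.3,"y":-2.7,"z":0,"roll":0},{"fingers":1,"x":3.3,"y":-2.7,"z":0,"roll":0},{"fingers":1,"x":3.3,"y":-2.7,"z":0,"roll":0},{"fingers":1,"x":3.3,"y":-2.7,"z":0,"roll":0},{"fingers":1,"x":3.3,"y":-2.7,"z":0,"roll":0},{"fingers":1,"x":3.3,"y":-2.7,"z":0,"roll":0},{"fingers":1,"x":3.3,"y":-2.7,"z":0,"roll":0}]' 60 &&
python3 -m creep '[{"fingers":1,"x":0,"y":0,"z":0,"roll":-8},{"fingers":1,"x":0,"y":0,"z":0,"roll":-8},{"fingers":1,"x":0,"y":0,"z":0,"roll":-8},{"fingers":1,"x":0,"y":0,"z":0,"roll":-8},{"fingers":1,"x":0,"y":0,"z":0,"roll":-8},{"fingers":1,"x":0,"y":0,"z":0,"roll":-8},{"fingers":1,"x":0,"y":0,"z":0,"roll":-8},{"fingers":1,"x":0,"y":0,"z":0,"roll":-8.5},{"fingers":1,"x":0,"y":0,"z":0,"roll":0},{"fingers":1,"x":0,"y":0,"z":0,"roll":0},{"fingers":1,"x":0,"y":0,"z":0,"roll":0}]'
cat > shot.py <<'E'
import sys
from h import *
n=sys.argv[1]
s=manip.state(); print(round(s['t'],2),np.round(s['position'],4),np.round(s['eef_rot'],3).tolist(),np.round(s['force'],1))
im,d=manip.capture('wrist'); cv2.imwrite(f'pics/{n}.png',im[:,:,::-1])
k=manip.calibration('wrist'); W=world(d,k,s); np.save(f'pics/{n}W.npy',W)
for q in sys.argv[2:]:
    for r in manip.spot_in('wrist',q)[:3]: 
        c=np.round(r['xy']).astype(int); print(q,c,round(r['score'],2),np.round(W[c[1],c[0]],4))
E
python3 shot.py w2 nose_pin end_stop fixed_edge drill_block lidded_tin
```

```text
t: 2.35
position: [0.4894, -0.1419, 0.2536]
eef_rot: [[0.96, 0.279, 0.001], [0.279, -0.96, -0.0], [0.0, 0.001, -1.0]]
force: [0.2, -0.5, 0.3]
finger_gap: 0.0855
finger_force: 0.0
t: 3.45
position: [0.4885, -0.1434, 0.2534]
eef_rot: [[0.164, 0.987, 0.0], [0.987, -0.164, -0.0], [-0.0, 0.0, -1.0]]
force: [-0.2, -0.5, -0.0]
finger_gap: 0.0854
finger_force: 0.0
3.45 [ 0.4885 -0.1434  0.2534] [[0.164, 0.987, 0.0], [0.987, -0.164, -0.0], [-0.0, 0.0, -1.0]] [-0.2 -0.5 -0. ]
nose_pin [276 118] 0.6 [ 0.4612 -0.0431  0.0052]
end_stop [325 203] 0.59 [ 0.4964 -0.1349  0.0158]
fixed_edge [349 109] 0.79 [ 0.5342 -0.0474  0.0151]
drill_block [413 151] 0.57 [ 0.5917 -0.0971  0.0183]
drill_block [279 111] 0.42 [ 0.4658 -0.0373  0.0079]
lidded_tin [414 151] 0.68 [ 0.5928 -0.0973  0.0177]
```

View pics/w2.png

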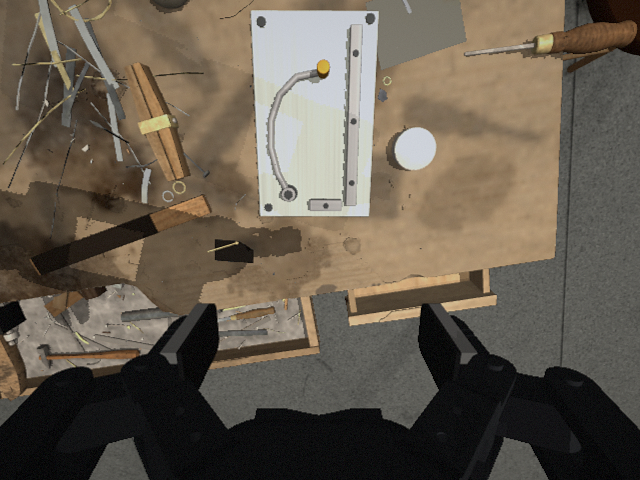

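The wrist view shows the plate at columns 252–378 and rows 10–215, the edge bar at (353,115), the stop at (325,204), the nose (brass) at (323,67), and the hub at (289,194). The tin is outside the edge at (414,149). Next I'll fit the holder from depth.

```bash
cat > fit.py <<'E'
from h import *
import sys
def box(a,b,c,e):
    m=np.zeros((480,640),bool); m[b:e,a:c]=1; return m
E
python3 - <<'E'
from fit import *
W=np.load('pics/w2W.npy'); z=W[...,2]
print('bench',np.nanmedian(z[225:235,330:350]),'plate z',np.nanmedian(z[140:180,310:335]))
im=cv2.imread('pics/w2.png'); hi=box(250,5,385,220)
e=rect(W,box(338,15,368,212)&(z>.0115)&(z<.03)); print('edge',e)
t=rect(W,box(302,192,343,216)&(z>.0115)&(z<.03)); print('stop',t)
m=box(300,50,340,85)&(z>.028); p=W[m]; print('nose top',np.nanmean(p,0),m.sum(), p[:,2].max())
bgr=im.astype(int); white=(bgr.min(-1)>170)|(z>.0035); print('plate',rect(W,hi&white))
th=np.radians(e[2]); X=np.array([np.sin(th),-np.cos(th)]); Y=np.array([np.cos(th),np.sin(th)])
# holder origin: edge centre at x=20.5,y=0 ; stop centre x=-6,y=-84
print('O from edge',e[0]-20.5*X,'O from stop',t[0]+6*X+84*Y)
E
```

```text
bench -0.0004163320931050707 plate z 0.005789644542336048
edge (array([537.1, -60.3]), array([171.3,  11.9]), np.float32(79.86), np.float64(nan), 2070)
stop (array([ 497.8, -138.9]), array([14.2, 33.9]), np.float32(170.1), np.float64(nan), 377)
nose top [ 0.51437074 -0.01004938  0.03548697] 164 0.0376475669445924
plate (array([500.1, -53.8]), array([196.5, 119.7]), np.float32(80.28), np.float64(nan), 24462)
O from edge [516.92019997 -56.69089298] O from stop [518.49481897 -57.26836624]
```

```bash
python3 -m creep '[{"fingers":1,"x":4,"y":-0.8,"z":0.5,"roll":0},{"fingers":1,"x":4,"y":-0.8,"z":0.5,"roll":0},{"fingers":1,"x":4,"y":-0.8,"z":0.5,"roll":0},{"fingers":1,"x":4,"y":-0.8,"z":0.5,"roll":0},{"fingers":1,"x":4,"y":-0.8,"z":0.5,"roll":0},{"fingers":1,"x":4,"y":-0.8,"z":0.5,"roll":0},{"fingers":1,"x":4,"y":-0.8,"z":0.5,"roll":-5},{"fingers":1,"x":0,"y":0,"z":0,"roll":0},{"fingers":1,"x":0,"y":0,"z":0,"roll":0},{"fingers":1,"x":0,"y":0,"z":0,"roll":0}]' >/dev/null
python3 shot.py w3 drill_block
python3 - <<'E'
from fit import *
W=np.load('pics/w3W.npy'); z=W[...,2]
m=(z>.024)&(z<.045)&box(150,0,480,300)
print(rect(W,m))
E
```

```text
4.75 [0.4786 0.1413 0.2184] [[0.076, 0.997, 0.0], [0.997, -0.076, -0.0], [-0.0, 0.0, -1.0]] [ 0.6 -0.8  0.5]
drill_block [  6 125] 0.97 [0.2057 0.2487 0.0141]
drill_block [332 105] 0.85 [0.4972 0.2413 0.0318]
(array([512.1, 227.5]), array([166.7,  30.4]), np.float32(74.03), np.float64(nan), 6729)
```

View pics/w3.png

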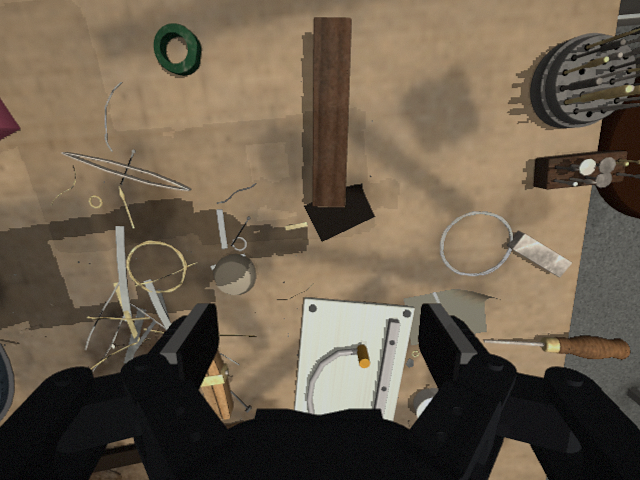

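The block's top spans columns 313–352 and rows 17–207, on its own, with a flat scrap at its near end. The rectangle fit picked up stray edge pixels, so I'll tighten the mask.

Run:
```python
from fit import *
W=np.load('pics/w3W.npy'); z=W[...,2]
b=box(300,8,362,218); zt=np.nanmedian(z[60:160,325:345]); print('top z',zt)
m=b&(abs(z-zt)<.004)
print(rect(W,m)); p=W[m&np.isfinite(z)]
_,_,l,c=*[0,0],0,0
n,L,st,_=cv2.connectedComponentsWithStats(m.astype(np.uint8)); p=W[L==1+np.argmax(st[1:,4])]
v,u=np.where(L==1+np.argmax(st[1:,4]));print(u.min(),u.max(),v.min(),v.max())
# row-wise middles
rows=[r for r in range(30,200,5)]
mid=[];wd=[]
for r in rows:
    q=W[r][m[r]]; a=q[np.argmin(q[:,0])];c=q[np.argmax(q[:,0])]; mid.append((a+c)[:2]/2); wd.append(np.linalg.norm(a-c))
mid=np.array(mid); f=np.polyfit(mid[:,1],mid[:,0],1); print('yaw',90-np.degrees(np.arctan(f[0])),'width',np.median(wd),'x at y=.2298',np.polyval(f,.2298))
```

```text
top z 0.03188582401418473
(array([512.1, 227.5]), array([166.7,  30.4]), np.float32(74.03), np.float64(nan), 6729)
313 351 17 206
yaw 84.91598364806396 width 0.029059643201666117 x at y=.2298 0.4951177961321212
```

```bash
sed -i 's/np.ones((2,2))/np.ones((3,3))/; s/p=W\[l==i\]/p=W[l==i]; p=p[np.isfinite(p[:,2])]/' h.py
python3 - <<'E'
from fit import *
W=np.load('pics/w3W.npy'); z=W[...,2]
print('block',rect(W,box(300,8,362,218)&(abs(z-.0319)<.004)))
W=np.load('pics/w2W.npy'); z=W[...,2]
e=rect(W,box(338,15,368,212)&(abs(z-.016)<.003)); print('edge',e)
t=rect(W,box(302,192,343,216)&(abs(z-.016)<.003)); print('stop',t)
im=cv2.imread('pics/w2.png'); pl=rect(W,box(245,5,385,220)&(((im.min(-1)>170)&(z>.001))|(z>.0035))); print('plate',pl)
th=np.radians(80.1); X=np.array([np.sin(th),-np.cos(th)]); Y=np.array([np.cos(th),np.sin(th)])
print('O',e[0]-20.5*X,t[0]+6*X+84*Y,pl[0]+18*X, 1000*np.array([.51437,-.01005])+10*X-45*Y)
E
```

```text
block (array([495.3, 230.9]), array([150.1,  30. ]), np.float32(84.97), np.float64(31.8), 6723)
edge (array([536.9, -59.2]), array([167.8,  11.2]), np.float32(80.3), np.float64(15.7), 2040)
stop (array([ 496.7, -136.9]), array([11.8, 32.9]), np.float32(170.28), np.float64(15.8), 351)
plate (array([499.2, -52.1]), array([195.4, 120.1]), np.float32(80.38), np.float64(6.0), 24388)
O [516.70525881 -55.67545344] [517.05270038 -55.1823912 ] [516.93196787 -55.19472381] [516.48428375 -56.09921068]
```

All sizes match and the four estimates of the holder origin agree: about (516.9, -55.4), yaw 80.3°. The block is at (495.3, 230.9), yaw 85.0°. Now I'll move over it and descend.

```bash
python3 -m creep '[{"fingers":1,"x":3,"y":0.3,"z":0,"roll":0.7},{"fingers":1,"x":3,"y":0.3,"z":0,"roll":0},{"fingers":1,"x":3.1,"y":0.4,"z":0,"roll":0},{"fingers":1,"x":0,"y":0,"z":4,"roll":0},{"fingers":1,"x":0,"y":0,"z":4,"roll":0},{"fingers":1,"x":0,"y":0,"z":4,"roll":0},{"fingers":1,"x":0,"y":0,"z":0,"roll":0},{"fingers":1,"x":0,"y":0,"z":0,"roll":0},{"fingers":1,"x":0,"y":0,"z":0,"roll":0},{"fingers":1,"x":0,"y":0,"z":0,"roll":0}]'; python3 -c "
from cell import manip; print(manip.state()['position'])"
```

```text
t: 5.85
position: [0.4976, 0.2319, 0.1007]
eef_rot: [[0.088, 0.996, 0.005], [0.996, -0.088, 0.001], [0.002, 0.005, -1.0]]
force: [0.2, -0.2, -0.5]
finger_gap: 0.0853
finger_force: 0.0
[0.49763777 0.23192509 0.10069247]
```

```bash
python3 -m creep '[{"fingers":1,"x":-0.1,"y":-0.2,"z":0,"roll":0},{"fingers":1,"x":0,"y":0,"z":2,"roll":0},{"fingers":1,"x":0,"y":0,"z":2,"roll":0},{"fingers":1,"x":0,"y":0,"z":1.2,"roll":0},{"fingers":1,"x":0,"y":0,"z":1.1,"roll":0},{"fingers":1,"x":0,"y":0,"z":0,"roll":0},{"fingers":1,"x":0,"y":0,"z":0,"roll":0},{"fingers":1,"x":0,"y":0,"z":0,"roll":0}]' && python3 -m creep '[{"fingers":0.3,"x":0,"y":0,"z":0,"roll":0},{"fingers":0.3,"x":0,"y":0,"z":0,"roll":0},{"fingers":0.2,"x":0,"y":0,"z":0,"roll":0},{"fingers":0.1,"x":0,"y":0,"z":0,"roll":0},{"fingers":0.0,"x":0,"y":0,"z":0,"roll":0},{"fingers":0.0,"x":0,"y":0,"z":0,"roll":0},{"fingers":0.0,"x":0,"y":0,"z":0,"roll":0},{"fingers":0.0,"x":0,"y":0,"z":0,"roll":0},{"fingers":0.0,"x":0,"y":0,"z":0,"roll":0}]' 60; python3 -c "
from cell import manip; print(manip.tips_ahead)"
```

```text
t: 6.65
position: [0.4944, 0.2312, 0.036]
eef_rot: [[0.087, 0.996, 0.001], [0.996, -0.087, 0.0], [0.0, 0.001, -1.0]]
force: [-0.3, -0.1, 0.2]
finger_gap: 0.0851
finger_force: 0.0
t: 7.55
position: [0.4947, 0.2312, 0.0359]
eef_rot: [[0.087, 0.996, 0.002], [0.996, -0.087, 0.0], [0.001, 0.002, -1.0]]
force: [0.5, -0.4, 5.8]
finger_gap: 0.0289
finger_force: 61.5
0.022
```

```bash
python3 -m creep '[{"fingers":0.5,"x":0,"y":0,"z":0,"roll":0},{"fingers":0.5,"x":0,"y":0,"z":0,"roll":0},{"fingers":0.5,"x":0,"y":0,"z":-0.2,"roll":0},{"fingers":0.5,"x":0,"y":0,"z":0,"roll":0},{"fingers":0.5,"x":0,"y":0,"z":0,"roll":0},{"fingers":0,"x":0,"y":0,"z":0,"roll":0},{"fingers":0,"x":0,"y":0,"z":0,"roll":0},{"fingers":0,"x":0,"y":0,"z":0,"roll":0},{"fingers":0,"x":0,"y":0,"z":0,"roll":0},{"fingers":0,"x":0,"y":0,"z":0,"roll":0},{"fingers":0,"x":0,"y":0,"z":0,"roll":0}]' 60 && python3 -m creep '[{"fingers":0,"x":0,"y":0,"z":-2,"roll":0},{"fingers":0,"x":0,"y":0,"z":-4,"roll":0},{"fingers":0,"x":0,"y":0,"z":-4,"roll":0},{"fingers":0,"x":0,"y":0,"z":-2,"roll":0},{"fingers":0,"x":0,"y":0,"z":0,"roll":0},{"fingers":0,"x":0,"y":0,"z":0,"roll":0},{"fingers":0,"x":0,"y":0,"z":0,"roll":0},{"fingers":0,"x":0,"y":0,"z":0,"roll":0}]'
python3 - <<'E'
from fit import *
import os
os.system('python3 shot.py w4')
W=np.load('pics/w4W.npy'); s=manip.state(); R=np.array(s['eef_rot']); L=(W-s['position'])@R
z=L[...,2]
m=(abs(L[...,1])<.025)&(z>-.01)&(z<.02)&(abs(L[...,0])<.12); m[330:]=False
L2=L.copy(); print('block in tool (x,y mm)',rect(L2,m), )
E
```

```text
t: 8.65
position: [0.494, 0.2311, 0.0376]
eef_rot: [[0.087, 0.996, 0.0], [0.996, -0.087, 0.0], [0.0, 0.0, -1.0]]
force: [-0.4, -0.1, 5.2]
finger_gap: 0.0286
finger_force: 61.0
t: 9.45
position: [0.4926, 0.2307, 0.1554]
eef_rot: [[0.087, 0.996, -0.004], [0.996, -0.087, -0.001], [-0.001, -0.004, -1.0]]
force: [0.1, -0.1, -3.0]
finger_gap: 0.0285
finger_force: 60.4
9.45 [0.4926 0.2307 0.1554] [[0.087, 0.996, -0.004], [0.996, -0.087, -0.001], [-0.001, -0.004, -1.0]] [ 0.1 -0.1 -3. ]
this script no longer has the robotException ignored in: <_io.TextIOWrapper mode='rw' encoding='UTF-8'>
Traceback (most recent call last):
BrokenPipeError: [Errno 32] Broken pipe
```

View pics/w4.png

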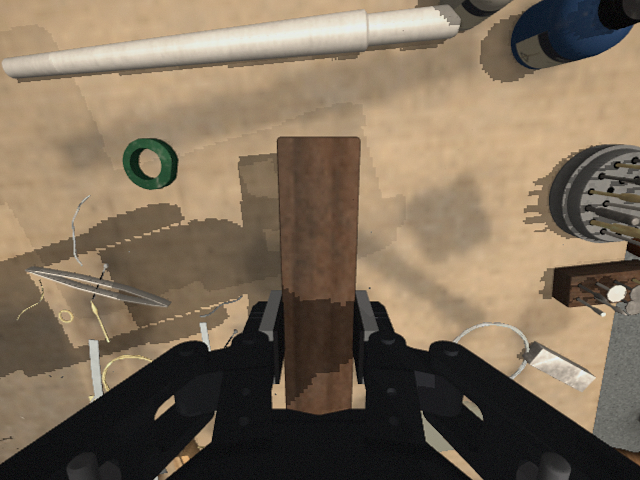

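The block is held squarely: its far end is at row 137, columns 277–361, with the pads at mid-length. Next I'll measure the block in the tool frame.

Run:
```python
from fit import *
W=np.load('pics/w4W.npy'); s=manip.state(); R=np.array(s['eef_rot']); L=(W-s['position'])@R
print(s['position'],np.nanmedian(L[180:260,310:330],axis=(0,1)))
zt=np.nanmedian(L[180:260,310:330,2])
for r in (150,180,210,240,270,285):
    q=L[r,265:375]; q=q[abs(q[:,2]-zt)<.004]; print(r,np.round(1000*q[[0,-1]],1).tolist())
q=L[120:180,315:325]; q=q[abs(q[...,2]-zt)<.004]; print('front x',q[:,0].max(), 'z',zt)
```

```text
[0.4928664  0.2307547  0.15558695] [ 0.04495453 -0.00049872  0.00594277]
150 [[70.1, -15.6, 7.3], [70.1, 14.3, 8.2]]
180 [[59.6, -15.5, 6.3], [59.5, 13.8, 7.1]]
210 [[48.3, -15.6, 7.0], [48.3, 14.2, 7.3]]
240 [[36.8, -15.5, 6.1], [36.2, 14.3, 8.1]]
270 [[24.4, -15.5, 6.5], [24.1, 14.2, 7.0]]
285 [[18.4, -15.2, 5.3], [18.1, 13.9, 6.0]]
front x 0.07494356620014844 z 0.005942768569935111
```

The block sits centred in the grip: far end at +75 mm, y offset about -0.6 mm, yaw about 0, underside 38 mm ahead of the TCP. Once I roll +4.7°, tool x = holder y and tool y = holder x. I'll carry it over beside the nose on the edge side, with a firmer grip.

```bash
cat > hp.py <<'E'
from cell import manip
import numpy as np
s=manip.state(); th=np.radians(80.3); X=np.array([np.sin(th),-np.cos(th),0]); Y=np.array([np.cos(th),np.sin(th),0])
d=1000*(np.array(s['position'])-[.5169,-.0554,0]); R=np.array(s['eef_rot']); f=np.array(s['force'])
print('t%.2f block hx %.1f hy %.1f under z %.1f yawerr %.2fdeg | F hx %.1f hy %.1f z %.1f grip %.0f gap %.1f'%(s['t'],d@X-.6,d@Y,d[2]-38,np.degrees(np.arctan2(R[1,0],R[0,0]))-80.3,f@X,f@Y,f[2],s['finger_force'],1000*s['finger_gap']))
E
python3 -m creep '[{"fingers":0,"x":0,"y":0,"z":0,"roll":4.7},{"fingers":0,"x":-3.9,"y":1.35,"z":0,"roll":0},{"fingers":0,"x":-3.9,"y":1.35,"z":0,"roll":0},{"fingers":0,"x":-3.9,"y":1.35,"z":0,"roll":0},{"fingers":0,"x":-3.9,"y":1.35,"z":0,"roll":0},{"fingers":0,"x":-3.9,"y":1.35,"z":0,"roll":0},{"fingers":0,"x":-3.9,"y":1.35,"z":0,"roll":0},{"fingers":0,"x":-3.9,"y":1.35,"z":0,"roll":0},{"fingers":0,"x":0,"y":0,"z":0,"roll":0},{"fingers":0,"x":0,"y":0,"z":0,"roll":0},{"fingers":0,"x":0,"y":0,"z":0,"roll":0},{"fingers":0,"x":0,"y":0,"z":0,"roll":0}]' 100 >/dev/null; python3 hp.py
```

```text
t10.70 block hx 22.0 hy 6.7 under z 118.9 yawerr 0.10deg | F hx -0.1 hy -0.0 z -3.3 grip 104 gap 27.4
```

```bash
python3 -m creep '[{"fingers":0,"x":0,"y":0,"z":3,"roll":0},{"fingers":0,"x":0,"y":0,"z":3,"roll":0},{"fingers":0,"x":0,"y":0,"z":2,"roll":0},{"fingers":0,"x":0,"y":0,"z":1,"roll":0},{"fingers":0,"x":0,"y":0,"z":0.5,"roll":0},{"fingers":0,"x":0,"y":0,"z":0,"roll":0},{"fingers":0,"x":0,"y":0,"z":0,"roll":0},{"fingers":0,"x":0,"y":0,"z":0,"roll":0},{"fingers":0,"x":0,"y":0,"z":0,"roll":0}]' >/dev/null; python3 hp.py
```

```text
t11.60 block hx 23.5 hy 5.4 under z 25.2 yawerr 0.00deg | F hx -0.6 hy -0.2 z -3.2 grip 104 gap 27.6
```

```bash
python3 -m creep '[{"fingers":0,"x":0,"y":-0.5,"z":0.2,"roll":0},{"fingers":0,"x":0,"y":-0.5,"z":0,"roll":0},{"fingers":0,"x":0,"y":-0.3,"z":0,"roll":0},{"fingers":0,"x":0,"y":-0.3,"z":0,"roll":0},{"fingers":0,"x":0,"y":-0.3,"z":0,"roll":0},{"fingers":0,"x":0,"y":0,"z":0,"roll":0},{"fingers":0,"x":0,"y":0,"z":0,"roll":0},{"fingers":0,"x":0,"y":0,"z":0,"roll":0}]' >/dev/null; python3 hp.py
```

```text
t12.40 block hx 6.7 hy 5.4 under z 23.0 yawerr -0.08deg | F hx 4.5 hy 1.3 z -3.5 grip 104 gap 27.5
```

The contact force of 4.5 N agrees with about 4 mm of nose deflection. I'll continue to hx = -4.5.

```bash
python3 -m creep '[{"fingers":0,"x":0,"y":-0.3,"z":0,"roll":0},{"fingers":0,"x":0,"y":-0.3,"z":0,"roll":0},{"fingers":0,"x":0,"y":-0.3,"z":0,"roll":0},{"fingers":0,"x":0,"y":-0.2,"z":0,"roll":0},{"fingers":0,"x":0,"y":0,"z":0,"roll":0},{"fingers":0,"x":0,"y":0,"z":0,"roll":0},{"fingers":0,"x":0,"y":0,"z":0,"roll":0},{"fingers":0,"x":0,"y":0,"z":0,"roll":0}]' >/dev/null; python3 hp.py; python3 shot.py w5
```

```text
t13.20 block hx -2.6 hy 5.5 under z 23.3 yawerr -0.15deg | F hx 7.5 hy 4.3 z -3.5 grip 104 gap 27.2
13.2 [ 0.5159 -0.0496  0.0613] [[0.171, 0.985, 0.01], [0.985, -0.171, -0.002], [0.0, 0.01, -1.0]] [ 8.1  2.9 -3.5]
```

View pics/w5.png

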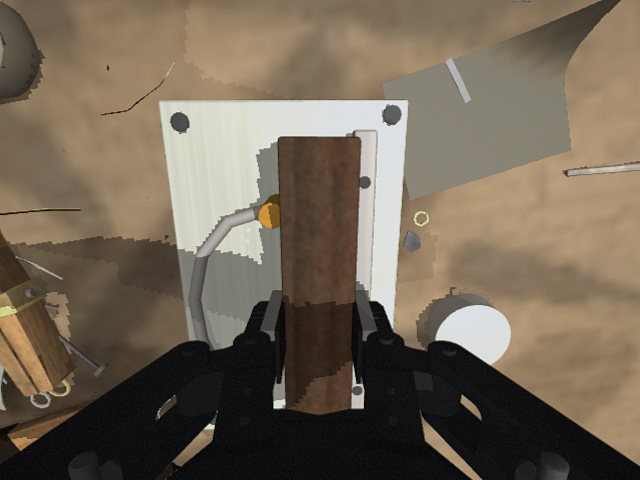

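The block is pushing the brass nose back at (270,212), and the edge bar shows along the block's right side at columns 355–377. I'll check the clearance from this view.

```bash
python3 - <<'E'
from fit import *
W=np.load('pics/w5W.npy'); s=manip.state(); R=np.array(s['eef_rot']); L=(W-s['position'])@R; z=W[...,2]
zb=np.nanmedian(L[180:260,310:330,2])
for r in (150,175,200,230,255,280):
    q=L[r,265:375]; q=q[abs(q[:,2]-zb)<.004]
    e=L[r,340:400]; e=e[abs(z[r,340:400]-.016)<.0035]
    print(r,'block y',np.round(1000*q[[0,-1],1],1),'x %.0f'%(1000*q[0,0]),'edge outer y',np.round(1000*e[:,1].max(),1),'x %.0f'%(1000*np.median(e[:,0])),len(e))
    p=L[r,150:420]; zz=z[r,150:420]; p=p[abs(zz-.006)<.002]; print('   plate y',np.round(1000*p[[0,-1],1],1))
E
python3 hp.py
```

```text
150 block y [-14.9  14.6] x 70 edge outer y 26.6 x 69 16
   plate y [-76.3  42.5]
175 block y [-14.7  14.5] x 61 edge outer y 26.6 x 58 16
   plate y [-75.8  42.7]
200 block y [-15.3  14.2] x 52 edge outer y 26.9 x 46 16
   plate y [-76.3  42.4]
230 block y [-15.2  14.3] x 40 edge outer y 27.1 x 30 16
   plate y [-76.5  42.6]
255 block y [-15.2  14.2] x 30 edge outer y 27.0 x 17 16
   plate y [-76.6  43.1]
280 block y [-15.   14.1] x 20 edge outer y 27.2 x 3 16
   plate y [-76.2  42.7]
t13.25 block hx -2.6 hy 5.5 under z 23.3 yawerr -0.15deg | F hx 7.1 hy 3.5 z -3.2 grip 104 gap 27.6
```

The camera puts the block at hx about -1.5 with about 0.8° of yaw toward the edge, from grip compliance. I'll push 2.5 mm more, square up, then lower.

```bash
python3 -m creep '[{"fingers":0,"x":0,"y":-0.15,"z":0,"roll":-0.4},{"fingers":0,"x":0,"y":-0.1,"z":0,"roll":-0.4},{"fingers":0,"x":0,"y":0,"z":0,"roll":0},{"fingers":0,"x":0,"y":0,"z":0,"roll":0},{"fingers":0,"x":0,"y":0,"z":0,"roll":0}]' >/dev/null; python3 hp.py
python3 -m creep '[{"fingers":0,"x":0,"y":0,"z":0.3,"roll":0},{"fingers":0,"x":0,"y":0,"z":0.3,"roll":0},{"fingers":0,"x":0,"y":0,"z":0,"roll":0},{"fingers":0,"x":0,"y":0,"z":0,"roll":0},{"fingers":0,"x":0,"y":0,"z":0,"roll":0}]' >/dev/null; python3 hp.py
```

```text
t13.75 block hx -4.6 hy 5.6 under z 23.4 yawerr 0.63deg | F hx 7.4 hy 3.9 z -3.5 grip 104 gap 27.2
t14.25 block hx -4.6 hy 5.0 under z 17.5 yawerr 0.67deg | F hx 6.8 hy 1.5 z -1.7 grip 104 gap 27.3
```

```bash
python3 -m creep '[{"fingers":0,"x":0,"y":0,"z":0.2,"roll":0},{"fingers":0,"x":0,"y":0,"z":0.2,"roll":0},{"fingers":0,"x":0,"y":0,"z":0,"roll":0},{"fingers":0,"x":0,"y":0,"z":0,"roll":0}]' >/dev/null; python3 hp.py
python3 -m creep '[{"fingers":0,"x":0,"y":0,"z":0.2,"roll":0},{"fingers":0,"x":0,"y":0,"z":0.2,"roll":0},{"fingers":0,"x":0,"y":0,"z":0,"roll":0},{"fingers":0,"x":0,"y":0,"z":0,"roll":0}]' >/dev/null; python3 hp.py
```

```text
t14.65 block hx -4.5 hy 4.8 under z 13.6 yawerr 0.68deg | F hx 6.6 hy 1.2 z -1.4 grip 104 gap 27.5
t15.05 block hx -4.5 hy 4.8 under z 9.6 yawerr 0.69deg | F hx 6.9 hy 1.2 z -1.8 grip 104 gap 27.6
```

The block is now between the nose and the edge without touching the edge. I'll go on down to the plate, feeling for it.

```bash
python3 -m creep '[{"fingers":0,"x":0,"y":0,"z":0.2,"roll":0},{"fingers":0,"x":0,"y":0,"z":0.1,"roll":0},{"fingers":0,"x":0,"y":0,"z":0,"roll":0},{"fingers":0,"x":0,"y":0,"z":0,"roll":0}]' >/dev/null; python3 hp.py
python3 -m creep '[{"fingers":0,"x":0,"y":0,"z":0.1,"roll":0},{"fingers":0,"x":0,"y":0,"z":0,"roll":0},{"fingers":0,"x":0,"y":0,"z":0,"roll":0}]' >/dev/null; python3 hp.py
```

```text
t15.45 block hx -4.5 hy 4.7 under z 6.7 yawerr 0.69deg | F hx 6.0 hy 1.0 z -0.5 grip 104 gap 27.7
t15.75 block hx -4.4 hy 4.8 under z 5.9 yawerr 0.69deg | F hx 5.6 hy 1.5 z 1.4 grip 104 gap 27.3
```

```bash
python3 -m creep '[{"fingers":0,"x":0,"y":0.15,"z":0,"roll":0},{"fingers":0,"x":0,"y":0.15,"z":0,"roll":0},{"fingers":0,"x":0,"y":0,"z":0,"roll":0},{"fingers":0,"x":0,"y":0,"z":0,"roll":0}]' >/dev/null; python3 hp.py
python3 -m creep '[{"fingers":0,"x":0,"y":0.1,"z":0,"roll":0},{"fingers":0,"x":0,"y":0,"z":0,"roll":0},{"fingers":0,"x":0,"y":0,"z":0,"roll":0}]' >/dev/null; python3 hp.py
```

```text
t16.15 block hx -4.2 hy 4.8 under z 5.8 yawerr 0.73deg | F hx 4.3 hy -1.8 z 6.9 grip 105 gap 27.3
t16.45 block hx -4.1 hy 4.8 under z 5.8 yawerr 0.74deg | F hx 2.0 hy -2.2 z 7.3 grip 105 gap 27.9
```

The arm behaves like a soft spring of about 1.5 N/mm, so the block has not slid yet (plate friction). I'll unload z a little and continue toward the edge.

```bash
python3 -m creep '[{"fingers":0,"x":0,"y":0.1,"z":-0.2,"roll":0},{"fingers":0,"x":0,"y":0.1,"z":0,"roll":0},{"fingers":0,"x":0,"y":0,"z":0,"roll":0},{"fingers":0,"x":0,"y":0,"z":0,"roll":0}]' >/dev/null; python3 hp.py
python3 -m creep '[{"fingers":0,"x":0,"y":0.1,"z":0,"roll":0},{"fingers":0,"x":0,"y":0,"z":0,"roll":0},{"fingers":0,"x":0,"y":0,"z":0,"roll":0}]' >/dev/null; python3 hp.py
```

```text
t16.85 block hx -1.3 hy 4.9 under z 6.7 yawerr 0.79deg | F hx 4.4 hy -2.5 z -1.0 grip 104 gap 27.7
t17.15 block hx -1.2 hy 5.0 under z 6.5 yawerr 0.81deg | F hx 5.4 hy -3.7 z -1.7 grip 104 gap 27.3
```

```bash
python3 -m creep '[{"fingers":0,"x":0,"y":0.1,"z":0,"roll":0},{"fingers":0,"x":0,"y":0,"z":0,"roll":0},{"fingers":0,"x":0,"y":0,"z":0,"roll":0}]' >/dev/null; python3 hp.py
python3 -m creep '[{"fingers":0,"x":0,"y":0.1,"z":0,"roll":0},{"fingers":0,"x":0,"y":0,"z":0,"roll":0},{"fingers":0,"x":0,"y":0,"z":0,"roll":0}]' >/dev/null; python3 hp.py;python3 shot.py w6
python3 - <<'E'
from fit import *
W=np.load('pics/w6W.npy'); s=manip.state(); R=np.array(s['eef_rot']); L=(W-s['position'])@R; z=W[...,2]
zb=np.nanmedian(L[180:260,310:330,2]); print('top z',np.nanmedian(z[180:260,310:330]))
for r in (150,175,200,230,255,280):
    q=L[r,265:375]; q=q[abs(q[:,2]-zb)<.004]
    e=L[r,340:400]; e=e[abs(z[r,340:400]-.016)<.0035]
    print(r,'block y',np.round(1000*q[[0,-1],1],1),'x %.0f'%(1000*q[0,0]),'edge outer y',np.round(1000*e[:,1].max(),1),'x %.0f'%(1000*np.median(e[:,0])),len(e))
E
```

```text
t17.45 block hx -1.1 hy 5.2 under z 6.3 yawerr 0.80deg | F hx 2.5 hy -3.4 z -1.5 grip 104 gap 27.3
t17.75 block hx -0.9 hy 5.4 under z 6.2 yawerr 0.80deg | F hx 1.8 hy -5.1 z -1.4 grip 104 gap 27.4
17.75 [ 0.5175 -0.05    0.0442] [[0.155, 0.988, -0.001], [0.988, -0.155, 0.0], [-0.0, -0.001, -1.0]] [ 0.9 -5.3 -1.4]
top z 0.038160378595606476
150 block y [-14.9  14.4] x 70 edge outer y 26.5 x 70 23
175 block y [-14.9  14.5] x 61 edge outer y 26.8 x 59 23
200 block y [-14.8  14.4] x 52 edge outer y 26.4 x 48 22
230 block y [-21.1  14.3] x 40 edge outer y 26.4 x 35 21
255 block y [-15.1  14.2] x 30 edge outer y 26.0 x 23 20
280 block y [-15.   14.2] x 20 edge outer y 26.0 x 11 20
```

The block is flat (top at 38.2 mm) and touching the edge with about 4 N, with about 0.4° of yaw left over. I'll square it and start sliding toward the stop.

```bash
python3 -m creep '[{"fingers":0,"x":-0.2,"y":0,"z":0,"roll":0.4},{"fingers":0,"x":-0.2,"y":0,"z":0,"roll":0},{"fingers":0,"x":0,"y":0,"z":0,"roll":0},{"fingers":0,"x":0,"y":0,"z":0,"roll":0}]' >/dev/null; python3 hp.py
python3 -m creep '[{"fingers":0,"x":-0.2,"y":0,"z":0,"roll":0},{"fingers":0,"x":0,"y":0,"z":0,"roll":0},{"fingers":0,"x":0,"y":0,"z":0,"roll":0}]' >/dev/null; python3 hp.py
```

```text
t18.20 block hx -0.4 hy 2.8 under z 6.1 yawerr 0.29deg | F hx 4.5 hy 3.0 z -3.2 grip 104 gap 27.5
t18.50 block hx -0.4 hy 0.9 under z 6.1 yawerr 0.29deg | F hx 5.3 hy 2.4 z -3.4 grip 104 gap 27.5
```

```bash
python3 -m creep '[{"fingers":0,"x":-0.2,"y":0.1,"z":0,"roll":0},{"fingers":0,"x":0,"y":0,"z":0,"roll":0},{"fingers":0,"x":0,"y":0,"z":0,"roll":0}]' >/dev/null; python3 hp.py
python3 -m creep '[{"fingers":0,"x":-0.1,"y":0,"z":0,"roll":0},{"fingers":0,"x":0,"y":0,"z":0,"roll":0},{"fingers":0,"x":0,"y":0,"z":0,"roll":0}]' >/dev/null; python3 hp.py
python3 -m creep '[{"fingers":0,"x":-0.1,"y":0,"z":0,"roll":0},{"fingers":0,"x":0,"y":0,"z":0,"roll":0},{"fingers":0,"x":0,"y":0,"z":0,"roll":0}]' >/dev/null; python3 hp.py
```

```text
t18.80 block hx -0.3 hy -0.6 under z 6.1 yawerr 0.28deg | F hx 3.5 hy 5.0 z -1.7 grip 104 gap 27.3
t19.10 block hx -0.3 hy -1.5 under z 6.1 yawerr 0.28deg | F hx 3.0 hy 5.1 z -3.2 grip 104 gap 27.4
t19.40 block hx -0.3 hy -2.5 under z 6.1 yawerr 0.28deg | F hx 3.2 hy 6.3 z -1.9 grip 104 gap 27.6
```

```bash
for i in 1; do python3 -m creep '[{"fingers":0,"x":-0.1,"y":0,"z":0,"roll":0},{"fingers":0,"x":0,"y":0,"z":0,"roll":0},{"fingers":0,"x":0,"y":0,"z":0,"roll":0}]' >/dev/null; python3 hp.py; done
python3 -m creep '[{"fingers":0,"x":-0.1,"y":0,"z":0,"roll":0},{"fingers":0,"x":0,"y":0,"z":0,"roll":0},{"fingers":0,"x":0,"y":0,"z":0,"roll":0}]' >/dev/null; python3 hp.py
```

```text
t19.70 block hx -0.3 hy -3.4 under z 6.1 yawerr 0.28deg | F hx 2.9 hy 5.7 z -4.2 grip 104 gap 27.7
t20.00 block hx -0.3 hy -3.4 under z 6.1 yawerr 0.25deg | F hx 4.0 hy 10.1 z -2.4 grip 104 gap 27.4
```

The slide stopped at hy -3.4 with a 4.4 N jump: that's the stop. I'll press a little more and hold, then check.

```bash
python3 -m creep '[{"fingers":0,"x":-0.1,"y":0.1,"z":0,"roll":0},{"fingers":0,"x":0,"y":0,"z":0,"roll":0},{"fingers":0,"x":0,"y":0,"z":0,"roll":0},{"fingers":0,"x":0,"y":0,"z":0,"roll":0}]' >/dev/null; python3 hp.py
```

```text
t20.40 block hx -0.2 hy -3.5 under z 6.1 yawerr 0.23deg | F hx 3.3 hy 14.2 z -0.9 grip 104 gap 27.5
```

```bash
python3 -m creep '[{"fingers":0.5,"x":0.1,"y":0,"z":0,"roll":0},{"fingers":0.6,"x":0,"y":0,"z":0,"roll":0},{"fingers":0.6,"x":0,"y":0,"z":0,"roll":0},{"fingers":0.6,"x":0,"y":0,"z":0,"roll":0},{"fingers":0.6,"x":0,"y":0,"z":0,"roll":0}]' 20 >/dev/null; python3 hp.py
python3 -m creep '[{"fingers":0.6,"x":0,"y":0,"z":-0.5,"roll":0},{"fingers":0.6,"x":0,"y":0,"z":-1.5,"roll":0},{"fingers":0.6,"x":0,"y":0,"z":-3,"roll":0},{"fingers":0.6,"x":0,"y":0,"z":-4,"roll":0},{"fingers":0.6,"x":-3,"y":0,"z":-4,"roll":0},{"fingers":0.6,"x":-4,"y":0,"z":-4,"roll":0},{"fingers":0.6,"x":-4,"y":0,"z":-2,"roll":0},{"fingers":0.6,"x":0,"y":0,"z":0,"roll":0},{"fingers":0.6,"x":0,"y":0,"z":0,"roll":0},{"fingers":0.6,"x":0,"y":0,"z":0,"roll":0},{"fingers":0.6,"x":0,"y":0,"z":0,"roll":0}]' >/dev/null; python3 shot.py w7
python3 - <<'E'
from fit import *
W=np.load('pics/w7W.npy'); z=W[...,2]
im=cv2.imread('pics/w7.png').astype(int)
r=rect(W,(abs(z-.038)<.004)&(im.min(-1)<120)); e=rect(W,(abs(z-.016)<.003)&(im.min(-1)>140)); print('block',r,'edge',e)
th=np.radians(e[2]); X=np.array([np.sin(th),-np.cos(th)]); Y=np.array([np.cos(th),np.sin(th)]); d=r[0]-e[0]; print('hx',d@X+20.5,'hy',d@Y)
E
```

```text
t20.90 block hx 1.2 hy -6.6 under z 6.3 yawerr 0.39deg | F hx -0.3 hy -0.6 z 0.3 grip 0 gap 51.1
22.0 [ 0.5002 -0.1646  0.2286] [[0.16, 0.987, -0.002], [0.987, -0.16, 0.002], [0.001, -0.003, -1.0]] [ 0.6 -0.3  0.4]
block (array([511.3, -59.6]), array([145.8,  41. ]), np.float32(81.45), np.float64(38.5), 6802) edge (array([539.1, -50.2]), array([133.2,   9.9]), np.float32(80.32), np.float64(15.8), 1683)
hx -5.32362428009511 hy -13.940604767203332
```

View pics/w7.png

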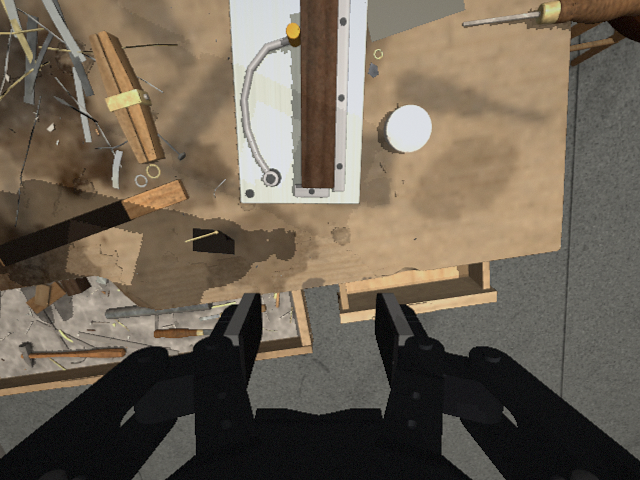

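The block lies against the edge bar (columns 300–338) with its near end at the stop (row 188) and the nose on its left side at (293,33). The view is cut off at the top, so I'll measure by rows instead.

Run:
```python
from fit import *
W=np.load('pics/w7W.npy'); z=W[...,2]
th=np.radians(80.3); X=np.array([np.sin(th),-np.cos(th)]); Y=np.array([np.cos(th),np.sin(th)])
H=(W[...,:2]*1000-[516.9,-55.4])@np.stack([X,Y],1)
bl=[];ed=[]
for r in range(50,178,8):
    a=H[r,290:345][abs(z[r,290:345]-.038)<.003]; e=H[r,330:360][abs(z[r,330:360]-.016)<.003]
    bl.append([a[:,0].min(),a[:,0].max(),a[:,1].mean()]); ed.append([e[:,0].max(),e[:,1].mean()])
bl=np.array(bl);ed=np.array(ed)
print('top z',np.nanmedian(z[60:170,310:325]),'block x',np.median(bl[:,:2],0),'edge outer',np.median(ed[:,0]),'expect 26')
print('slopes',np.polyfit(bl[:,2],bl[:,:2].mean(1),1)[0],np.polyfit(ed[:,1],ed[:,0],1)[0])
m=box(305,150,333,200); b=H[m&(abs(z-.038)<.003)]; s=H[m&(abs(z-.016)<.003)]
print('block end y',b[:,1].min(),'stop outer',s[:,1].min(),'expect -78/-90')
```

```text
top z 0.038415964795445734 block x [-14.5070729   14.46619743] edge outer 25.46645635169535 expect 26
slopes 0.0013543166156876425 -0.0001975858992463622
block end y -77.84295059513718 stop outer -89.57187287629417 expect -78/-90
```

Flush, in line to about 1.5 mrad, up to the stop, and flat. I'll hand it in.

```bash
python3 -c "
from cell import manip; print(manip.close_job())"
```

```text
the job is handed in; nothing more can be done
None
```

The block is clamped flat in the holder and handed in at about 22 s; my last camera check put it within about 0.5 mm of flush with the edge, 0.3 mm of the stop, and in line to 1.5 mrad, but the judging result was not shown.

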